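Feed one backing ring to the empty eyelet anvil

TASK

Feed one brass backing ring for the next eyelet: press the feeder's black plunger knob all the way down once and let it spring back up, so that the bottom ring of the magazine is pushed out onto the deck. Then nudge that ring along the deck with the fingertips into the empty anvil seat until it drops in and lies flat; nothing is to be picked up. Leave the rings in the magazine and in the other seat, and the tin, the spool and the tools round about, where they are.

Things in the scene. Friction and masses are not known exactly. Their poses are not given: they have to be found in the camera images.
- feeder: bench ring feeder, fixed to the table: T-shaped aluminium deck, top 40 mm above the table. Origin on the table under the magazine's axis; x points the way rings come out (roughly towards the robot), y along the crossbar of the T, z up. The stem is 60 mm wide (x -130 to 22 mm); plunger axis at x -96, y 0; its guide head (x -109 to -63 mm) is 100 mm above the table
- magazine_top (a point): centre of the collar on top of the magazine, 82 mm above the table; the magazine (rods round the stacked rings) is 48 mm wide, feeder x -25 to +24 mm. Its gate lets one ring pass in +x
- delivery (a point): middle of the delivery deck (the crossbar: feeder x 22 to 72, y -103 to 103 mm), on its top, at feeder x 47, y 0: here the ring stands after the press. A 3 mm high fence runs along its far edge (inner face at x 65.5 mm) and joins, at each end, a 3 mm high C-shaped stop round the outer half of a seat
- plunger (a joint): travel of the spring plunger, m: 0 is up, grows as it is pressed straight down, 0.050 is fully home; needs about 3 N at the top to 8 N at the bottom, plus about 3 N for each 0.1 m/s of pressing speed; it returns by itself within about a second
- knob_top (a point): centre of the top of the plunger's black mushroom knob, 37 mm in diameter, moves with it; 171 mm above the table when up, 121 mm when fully home
- ring_next: the lowest ring in the magazine, the one to be fed: brass ring, 34 mm outside, 13 mm hole, 7 mm thick, 42 g; origin at the centre of its underside, z up; it starts at the feeder's x 0, y 0, lying on the deck
- ring_2nd: the second ring in the magazine, on top of ring_next, same kind; drops to the deck in the magazine when the blade has gone back
- ring_3rd: the third ring in the magazine, same kind
- ring_top: the topmost ring in the magazine, same kind
- ring_loaded: a ring of the same kind that already lies in the other anvil seat and stays there
- seat_empty (a point): centre of the dark floor of the empty anvil seat, a round recess in the deck, 37 mm wide, 2.5 mm deep (floor 37.5 mm above the table). Seats: feeder x 47, y +78 and -78 mm; either can be the empty one. A ring pushed along the deck against the C-shaped stop (inner radius 18.5 mm, open towards the deck's middle) is centred, drops in, and then stands 4.5 mm above the deck
- seat_loaded (a point): centre of the floor of the other seat, the one that holds ring_loaded
- eyelet_tin: round open tin of eyelets, 62 mm across, 20 mm high, loose on the table beside the feeder's stem; origin under its centre
- spool_black: thread spool, 36 mm across, 45 mm high, standing loose on the table on the other side of the feeder's stem; origin under its centre
- eyelet_punch: eyelet setting punch, 112 mm long, 18 mm thick, lying loose on the table to the left of the feeder; origin under its centre
- mallet: mallet, 257 mm long, lying loose on the white cutting pad farther left; origin under its centre
Not all that is in view belongs to the job. What is shaped like the ring_loaded but green is not meant.

How it is judged:
By the outcome, as a careful person would: the job done as asked, in the order asked, and still so for the second after the job is handed in, with the robot touching nothing.
It also fails if it takes over 38 s, if anything falls off the work surface, if the arm or the gripper's body presses on something with over 40 N, if the wrist force passes 120 N, or if a joint passes its speed limit or range.

ROBOT

A 6-joint arm with a two-finger parallel gripper is mounted at the origin on a cart in front of the work surface, level with it; the furniture and walls round the work are solid. World frame = base frame: x ahead of the robot, y to its left, z up, the work surface at z = 0. Lengths are in m, angles in rad, forces in N, time in s.
With the tool pointing down it reaches from about 0.3 to 0.875 m from the base axis. Payload 6.4 kg.
Tool frame: the origin (TCP) lies at the very end of the fingers, on their centre line; the grasp point (between the pads) lies 19 mm behind it; z points along the fingers, y is the direction in which the jaws open and shut (so a half turn about z gives the same grasp; the last joint's range is limited). The gripper opens to 85 mm and grips with 20 to 120 N. Pads are 22 mm wide; open, the fingers measure 114 mm over their backs; the gripper's body (76 mm by 85 mm) begins 54 mm behind the grasp point. The pads swing forward as they close: fully open they stand 13 mm farther back than shut.
Start: joints at [-1.49, 0.181, 1.607, -0, 1.354, -0.206], TCP at [0.163, -0.552, 0.231] pointing down, gripper open.
Joint ranges: [-2.99, 2.99], [-0.89, 2.07], [0.3, 2.58], [-1.14, 4.28], [0, 2.63], [-3.12, 3.12]. Speed limits (rad/s): [2.57, 2.57, 3.01, 3.14, 3.14, 3.14].

INTERFACE

Orientations are given as a unit quaternion [w, x, y, z].
In Python, from bench import * gives the robot as it stands.
- The arm moves only by the tool arm_command, never from a script. Its argument "motion" is text: rows parted by semicolons, each of 7 numbers parted by spaces: the shift along the tool's x, y, z in units of 0.2 m (1.0 is 0.2 m), then the turn, a rotation vector about the tool's x, y, z in units of 60 degrees (1.0 is 60 degrees), then the opening, from 0 (shut) to 1 (fully open). In form: tx ty tz ax ay az grip; .... A call has 1 to 10 rows; each row shifts and turns the pose as measured when the row begins, along the tool's axes as they then stand; what a row does not reach is not made up. A row lasts 1/12 s, in which the tool goes at most 41.7 mm and 7.16 degrees, less where a joint would pass 70% of its speed; a pose out of reach is approached as far as the arm can. A call with a number of a shift or a turn outside -1 to 1 is refused whole. A call with a gripper value outside its range is refused whole. The fingers move at their own pace and stop on an object; the grip force is fixed at half the most. Time passes only in rows, so rows that do not move let the fingers close. It gives the time, the measured TCP pose, the force and the opening at its end, in the units of the state.
- get_obs(): the state, without advancing time (a new reading comes with each control period).
- camera(name): name is "scene" or "side" or "wrist"; returns a dict with "img" (384x512x3 uint8, red, green, blue), "intrinsics" (3x3 intrinsics, pixels), "distortion" ([k1, k2, p1, p2, k3] as OpenCV has them; the pictures are not rectified), "pose" (4x4, takes a point from camera to world coordinates); the wrist camera has in their place "mount" (4x4, takes a point from camera to tool coordinates, whose origin is the TCP and whose axes are the flange's). Camera axes: x right, y down, z forward; pixel columns grow to the right and rows downward; lengths in m; the calibration is good to about 2 mm. A picture is of the moment at which its call begins: read the wrist's pose just before it. There is no depth.
- hand_in(): hands the job in, once; it reports no verdict.
Trained networks look in the newest picture that a camera, given by its name, has taken for a name from the list of things; names that differ only in an ending like _2 or _b are one class to them, and where a whole thing is asked for, a point or a joint stands for the part that bears it (a point fixed in the world has none). Each returns a list of dicts, best first, with "conf" (0 to 1); they miss things now and then, are a little off and sometimes report something else, mostly with a low value. They report only what shows in the picture. A call takes as long as a camera call. They do not tell look-alikes from the thing itself.
- search_frame(camera, target): "box" ([left, top, right, bottom] in pixels, round what is visible of it).
The state is a dict: "time_s": time; "q": joint angles; "dq": joint speeds; "joint_efforts": joint torques, N m; "eef_pos": TCP position; "eef_rot": TCP orientation; "wrist_force": force on the tool from outside, world axes, zero at the start; "torque": the same for the moment, N m; "opening": opening from 0.0 (shut) to 1.0 (fully open).
Only numpy, scipy, OpenCV 4.12 (cv2) and the standard library are available. Lean on these libraries where they do the work, as an engineer would, in place of code of your own. Each camera call takes 0.05 s, during which the arm holds its last target.

## Working session

There is one attempt and no reset: what is moved stays moved. The work goes in short steps, Python scripts to look and compute and a tool call to move; the robot and the scene stay as the last step left them, time stands still between calls to the robot, and variables do not carry over. Pictures are saved under pics/ and viewed, and the job is handed in when it is done.

Besides the shell and the picture viewer there is one more tool, called after "Emit:" by a JSON object that holds its "api" and its "payload", one argument or row to a line. arm_command: Moves the arm, as the interface text tells. Shifts and turns lie within -1 to 1; 1 stands for 0.2 m of shift or 60 degrees of turn. Its arguments: {"type":"object","properties":{"motion":{"type":"string"}},"required":["motion"]}

```bash
mkdir -p pics; ls; python3 - <<'E'
from bench import *
import cv2
o=get_obs(); print({k:(o[k]) for k in o})
for n in ["scene","side","wrist"]:
    c=camera(n); cv2.imwrite(f"pics/{n}0.png",c["img"][:,:,::-1])
    print(n,c["intrinsics"],c["distortion"],c.get("pose",c.get("mount")))
    for t in ["feeder","knob_top","magazine_top","ring_loaded","eyelet_tin","spool_black","seat_empty"]:
        try: print(t,[(round(d["conf"],2),[round(float(v)) for v in d["box"]]) for d in search_frame(n,t)][:4])
        except Exception as e: print(t,e)
E
```

```text
pics
{'time_s': 0.0, 'q': array([-1.49028728e+00,  1.81553635e-01,  1.60796632e+00,  4.39092367e-06,
        1.35382844e+00, -2.06297546e-01]), 'dq': array([-9.59521729e-04, -4.60340865e-04,  9.10699904e-05,  5.47164538e-04,
       -2.10568530e-04,  6.04183845e-05]), 'joint_efforts': array([-1.37337811e-03, -4.44874370e+01, -3.51340985e+01, -3.04774812e-04,
        9.28304245e-03,  1.56975371e-06]), 'eef_pos': array([ 0.16263717, -0.55095556,  0.23039723]), 'eef_rot': array([-8.76001786e-04,  9.89735043e-01,  1.42911773e-01,  5.73160571e-05]), 'wrist_force': array([ 0.85363669, -0.40061696,  0.76725344]), 'torque': array([-0.00965167, -0.03473432, -0.0670872 ]), 'opening': 1.001489540355279}
scene [[467.88723079   0.         258.59529094]
 [  0.         467.88723079 191.8450389 ]
 [  0.           0.           1.        ]] [-0.15698673  0.          0.          0.          0.        ] [[ 0.86632233 -0.36494091  0.34103335  0.23553935]
 [-0.49934526 -0.61661709  0.60863591 -0.56369244]
 [-0.01182915 -0.69756827 -0.71642067  0.94020282]
 [ 0.          0.          0.          1.        ]]
[... 987 characters left out ...]
, 277, 179])]
eyelet_tin [(0.63, [260, 199, 279, 213])]
spool_black [(0.59, [289, 168, 295, 183])]
seat_empty [(0.55, [301, 201, 311, 208])]
wrist [[287.67124029   0.         255.88844238]
 [  0.         287.67124029 194.91894946]
 [  0.           0.           1.        ]] [-0.04926817  0.          0.          0.          0.        ] [[-3.25313406e-04 -9.46970321e-01 -3.21320877e-01  8.26631274e-02]
 [ 9.99999945e-01 -3.29308848e-04 -4.19134985e-05 -4.35052756e-04]
 [-6.61229687e-05 -3.21320873e-01  9.46970376e-01 -1.43384983e-01]
 [ 0.00000000e+00  0.00000000e+00  0.00000000e+00  1.00000000e+00]]
feeder []
knob_top []
magazine_top []
ring_loaded []
eyelet_tin []
spool_black []
seat_empty []
```

View images.

View pics/scene0.png

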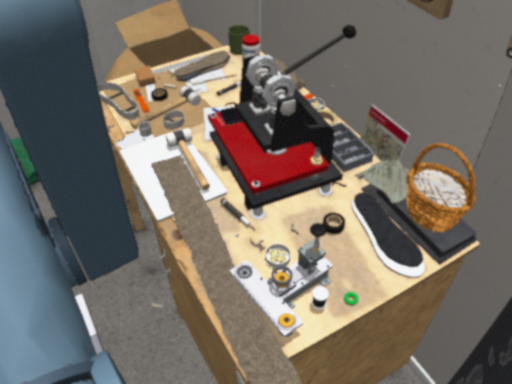

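View pics/side0.png

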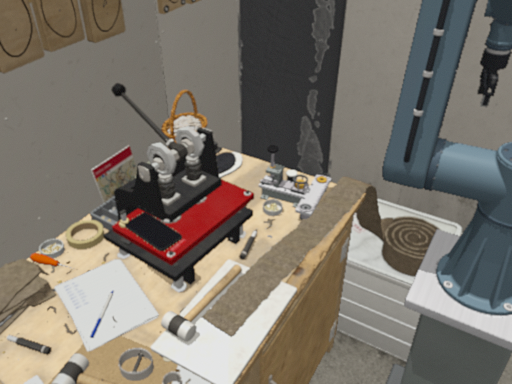

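```bash
python3 - <<'E'
import cv2
a=cv2.imread("pics/scene0.png")[180:350,210:350]; cv2.imwrite("pics/sc_crop.png",cv2.resize(a,None,fx=3.5,fy=3.5,interpolation=cv2.INTER_CUBIC))
a=cv2.imread("pics/side0.png")[135:230,240:345]; cv2.imwrite("pics/sd_crop.png",cv2.resize(a,None,fx=6,fy=6,interpolation=cv2.INTER_CUBIC))
E
```

```text
(no output)
```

View pics/sc_crop.png

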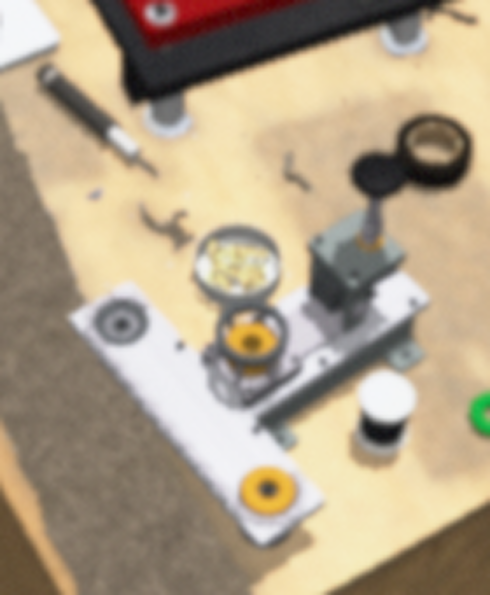

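View pics/sd_crop.png

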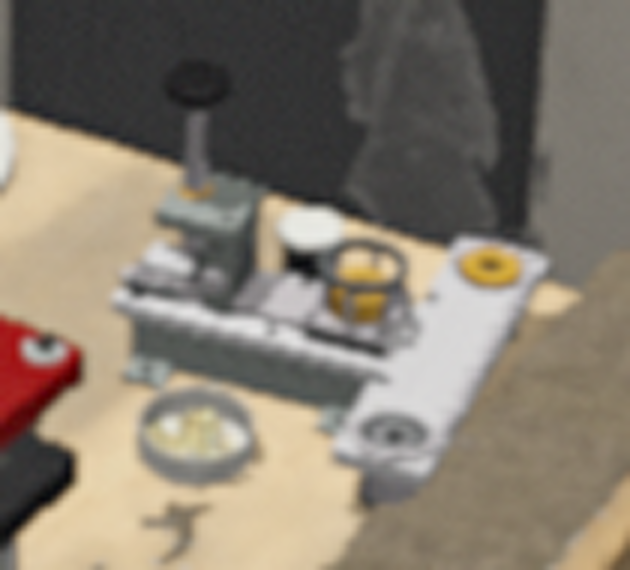

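```bash
cat > h.py <<'E'
import numpy as np, cv2
from scipy.spatial.transform import Rotation as R
from scipy.optimize import least_squares
def proj(c,P,T=None):
    T=np.linalg.inv(c["pose"] if T is None else T)
    r=cv2.Rodrigues(T[:3,:3])[0]
    return cv2.projectPoints(np.asarray(P,float).reshape(-1,1,3),r,T[:3,3],c["intrinsics"],c["distortion"])[0].reshape(-1,2)
def F(p):
    M=np.eye(4);M[:2,3]=p[:2];c,s=np.cos(p[2]),np.sin(p[2]);M[:2,:2]=[[c,-s],[s,c]];return M
def rel(o,P,quat_target_R=None):
    Rt=R.from_quat(np.r_[o["eef_rot"][1:],o["eef_rot"][0]])
    return Rt.inv().apply(np.asarray(P)-o["eef_pos"])/0.2
E
python3 - <<'E'
from bench import *
from h import *
P=np.array([[47,-78,37.5],[47,78,44.5],[-96,0,171],[0,0,82]])/1000
obs={"scene":[[244.6,271.4],[286.6,319.7],[318,229.4],[282,275.7]],"side":[[305.5,207],[321.7,179.3],[272.8,148.7],[301,178.7]]}
C={n:camera(n) for n in obs}
def f(p,names=obs):
    W=(F(p)@np.c_[P,np.ones(4)].T).T[:,:3]
    return np.concatenate([(proj(C[n],W)-obs[n]).ravel() for n in names])
for nm in (["scene","side"],["scene"],["side"]):
    best=min((least_squares(f,[0.6,-0.3,a],args=(nm,)) for a in (2.5,3.14,3.8,0)),key=lambda r:r.cost)
    print(nm,best.x,best.fun.round(1))
    W=(F(best.x)@np.c_[P,np.ones(4)].T).T[:,:3]; print(W.round(4))
E
```

```text
['scene', 'side'] [ 0.56071124 -0.0792432   3.2410161 ] [-0.3  1.3 -0.9  0.   0.  -0.8 -0.6 -1.2 -0.2 -0.2  0.2 -1.2  0.  -2.3
 -0.5 -1.1]
[[ 0.5062 -0.0063  0.0375]
 [ 0.5217 -0.1615  0.0445]
 [ 0.6562 -0.0697  0.171 ]
 [ 0.5607 -0.0792  0.082 ]]
['scene'] [ 0.56134596 -0.08012677  3.23570222] [ 0.2  1.3 -0.7  0.2  0.7 -0.5 -0.2 -1. ]
[[ 0.5072 -0.0069  0.0375]
 [ 0.5219 -0.1622  0.0445]
 [ 0.6569 -0.0711  0.171 ]
 [ 0.5613 -0.0801  0.082 ]]
['side'] [ 0.55758961 -0.07373604  3.25641638] [ 0.4  1.   0.1 -0.3 -0.1 -1.  -0.4  0.1]
[[ 0.502  -0.0016  0.0375]
 [ 0.5198 -0.1566  0.0445]
 [ 0.653  -0.0627  0.171 ]
 [ 0.5576 -0.0737  0.082 ]]
```

Candidates for the working ring, in scene-camera pixels: the ring under the magazine collar (282,276) is the one to feed; the ring at (287,320) lies in the loaded seat; the green ring (351,298) and black tape roll (333,222) are look-alikes. The empty seat is the dark disc at (245,271), which lies to the robot's left, at feeder y −78. In the crop, the seats and knob match the description. I'll move above the feeder with the gripper shutting.

Emit:
{"api": "arm_command", "payload": {
  "motion": "0.17 -0.11 -0.033 0 0 0.089 0; 0.17 -0.11 -0.033 0 0 0.089 0; 0.148 -0.143 -0.033 0 0 0 0; 0.148 -0.143 -0.033 0 0 0 0; 0.148 -0.143 -0.033 0 0 0 0; 0.148 -0.143 -0.033 0 0 0 0; 0.148 -0.143 -0.033 0 0 0 0; 0.148 -0.143 -0.033 0 0 0 0; 0.148 -0.143 -0.033 0 0 0 0; 0.148 -0.143 -0.033 0 0 0 0"
}}

```text
time_s: 2.13
eef_pos: [0.4312, -0.2451, 0.2965]
eef_rot: [0.001, 0.999, 0.038, 0.0]
wrist_force: [1.5, -0.6, 0.5]
opening: -0.004
```

```bash
python3 - <<'E'
from bench import *
from h import *
o=get_obs(); print(o["time_s"],o["eef_pos"],o["eef_rot"],o["opening"],rel(o,[0.56,-0.08,0.33]))
E
```

```text
2.1333 [ 0.4311738  -0.24505257  0.2964958 ] [5.15001075e-04 9.99271969e-01 3.81479044e-02 7.06324308e-05] -0.0036774103580466473 [ 0.70519161 -0.77357849 -0.16824964]
```

Emit:
{"api": "arm_command", "payload": {
  "motion": "0.14 -0.15 -0.034 0 0 0 0; 0.14 -0.15 -0.034 0 0 0 0; 0.14 -0.15 -0.034 0 0 0 0; 0.14 -0.15 -0.034 0 0 0 0; 0.14 -0.15 -0.034 0 0 0 0; 0.1 -0.1 -0.02 0 0 0 0; 0.05 -0.05 -0.01 0 0 0 0; 0 0 0 0 0 0 0"
}}

```text
time_s: 2.8
eef_pos: [0.5905, -0.042, 0.3397]
eef_rot: [0.001, 0.999, 0.043, 0.004]
wrist_force: [-0.2, 0.1, -0.3]
opening: -0.001
```

```bash
python3 - <<'E'
from bench import *
from h import *
o=get_obs(); c=camera("wrist"); cv2.imwrite("pics/w1.png",c["img"][:,:,::-1])
print(o["time_s"],o["eef_pos"],o["eef_rot"],o["dq"].round(3))
np.savez("w1.npz",pos=o["eef_pos"],rot=o["eef_rot"],img=c["img"])
s=camera("scene"); cv2.imwrite("pics/s1.png",s["img"][:,:,::-1])
E
```

```text
2.8 [ 0.59052522 -0.0420056   0.33971937] [0.00101061 0.99908425 0.04260274 0.00382679] [ 0.016  0.001 -0.003 -0.014  0.002 -0.011]
```

View pics/w1.png

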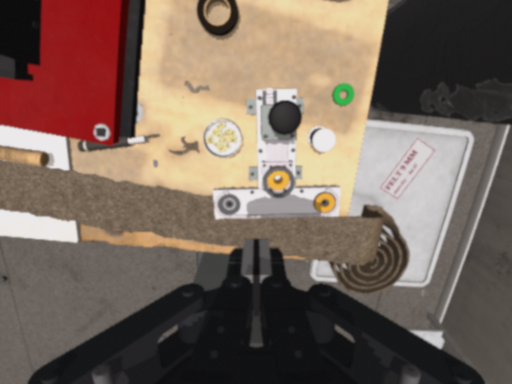

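```bash
python3 - <<'E'
import cv2
a=cv2.imread("pics/w1.png")[80:225,200:350]; cv2.imwrite("pics/w1c.png",cv2.resize(a,None,fx=4,fy=4,interpolation=cv2.INTER_CUBIC))
E
```

```text
(no output)
```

View pics/w1c.png

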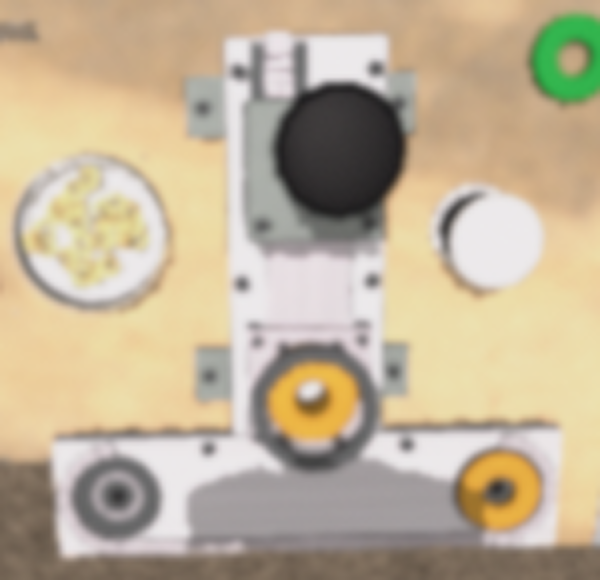

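```bash
cat > fit.py <<'E'
from h import *
def Twrist(pos,rot,mount):
    M=np.eye(4);M[:3,:3]=R.from_quat(np.r_[rot[1:],rot[0]]).as_matrix();M[:3,3]=pos
    return M@mount
E
python3 - <<'E'
from bench import *
from fit import *
d=np.load("w1.npz"); c=camera("wrist"); T=Twrist(d["pos"],d["rot"],c["mount"])
P=np.array([[47,-78,37.5],[47,78,44.5],[-96,0,171],[0,0,82],[22,-103,40],[22,103,40],[72,103,40],[72,-103,40]])/1000
px=(np.array([[116,496],[499,489],[340,150],[316,406],[54,436],[559,427],[557,545],[60,556]])+.5)/4-.5+[200,80]
def f(p,dz=0):
    W=(F(p)@np.c_[P,np.ones(len(P))].T).T[:,:3]+[0,0,dz]
    return (proj(c,W,T)-px).ravel()
r=least_squares(f,[0.56,-0.08,3.24]); print(r.x,r.fun.round(1).reshape(-1,2).tolist())
r2=least_squares(lambda p:f(p[:3],p[3]),[0.56,-0.08,3.24,0]); print(r2.x,r2.fun.round(1).reshape(-1,2).tolist())
print((F(r.x)@np.c_[P,np.ones(len(P))].T).T[:4,:3])
E
```

```text
[ 0.56199398 -0.07741405  3.25125136] [[0.4, -0.5], [0.1, 0.4], [0.2, -0.1], [-0.2, 0.7], [-0.5, 0.8], [0.6, -0.0], [-0.9, -0.8], [0.2, -0.6]]
[ 5.62125687e-01 -7.73570094e-02  3.25129695e+00  5.36866808e-04] [[0.4, -0.5], [0.2, 0.4], [0.2, -0.2], [-0.2, 0.7], [-0.6, 0.9], [0.7, 0.0], [-0.8, -0.8], [0.1, -0.5]]
[[ 0.50674004 -0.0050262   0.0375    ]
 [ 0.52381253 -0.16008918  0.0445    ]
 [ 0.65741735 -0.0669079   0.171     ]
 [ 0.56199398 -0.07741405  0.082     ]]
```

Emit:
{"api": "arm_command", "payload": {
  "motion": "0.065 0.03 0.1 0 0 -0.053 0; 0.065 0.03 0.1 0 0 -0.053 0; 0.065 0.03 0.1 0 0 0 0; 0.065 0.03 0.1 0 0 0 0; 0.06 0.03 0.1 0 0 0 0; 0 0 0.08 0 0 0 0; 0 0 0 0 0 0 0"
}}

```text
time_s: 3.53
eef_pos: [0.6552, -0.0777, 0.2211]
eef_rot: [0.004, 0.996, 0.092, 0.004]
wrist_force: [-0.9, 0.5, -0.3]
opening: -0.002
```

```bash
python3 - <<'E'
from bench import *
from h import *
o=get_obs(); print(o["time_s"],o["eef_pos"],o["eef_rot"],o["wrist_force"])
print(rel(o,[0.6574,-0.0669,0.185]))
print(R.from_quat(np.r_[o["eef_rot"][1:],o["eef_rot"][0]]).as_matrix().round(3))
c=camera("wrist"); cv2.imwrite("pics/w2.png",c["img"][:,:,::-1])
E
```

```text
3.5333 [ 0.65518989 -0.07773861  0.22112531] [0.00369209 0.99570499 0.09244277 0.00350232] [-0.85793447  0.50689669 -0.29347403]
[ 0.01970281 -0.05267634  0.18033847]
[[ 0.983  0.184  0.008]
 [ 0.184 -0.983 -0.007]
 [ 0.006  0.008 -1.   ]]
```

View pics/w2.png

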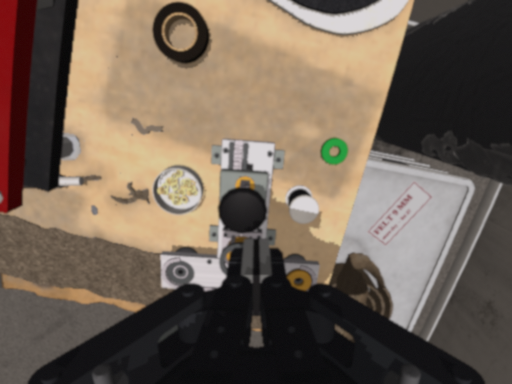

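Emit:
{"api": "arm_command", "payload": {
  "motion": "0.01 -0.027 0.05 0 0 0 0; 0.01 -0.026 0.06 0 0 0 0; 0 0 0.06 0 0 0 0; 0 0 0 0 0 0 0; 0 0 0 0 0 0 0"
}}

```text
time_s: 4.0
eef_pos: [0.6582, -0.0687, 0.1905]
eef_rot: [0.005, 0.996, 0.091, 0.007]
wrist_force: [0.0, 0.6, 0.8]
opening: 0.004
```

```bash
python3 - <<'E'
from bench import *
from h import *
o=get_obs(); print(o["time_s"],o["eef_pos"],o["eef_rot"],o["wrist_force"])
print(rel(o,[0.6574,-0.0669,0.121]))
E
```

```text
4.0 [ 0.65820538 -0.06869711  0.19047864] [0.0052966  0.99583756 0.09072508 0.00696074] [0.02239277 0.60372834 0.80898497]
[-0.00681813 -0.01366792  0.34719692]
```

Emit:
{"api": "arm_command", "payload": {
  "motion": "0 -0.006 0.03 0 0 0 0; 0 -0.003 0.03 0 0 0 0; 0 0 0.03 0 0 0 0; 0 0 0.03 0 0 0 0; 0 0 0.03 0 0 0 0; 0 0 0.03 0 0 0 0; 0 0 0.03 0 0 0 0; 0 0 0.03 0 0 0 0"
}}

```text
time_s: 4.67
eef_pos: [0.6598, -0.0668, 0.1466]
eef_rot: [0.007, 0.996, 0.092, 0.009]
wrist_force: [-5.6, 0.8, 10.0]
opening: -0.002
```

```bash
python3 - <<'E'
from bench import *
from h import *
o=get_obs(); print(o["time_s"],o["eef_pos"],o["eef_rot"],o["wrist_force"])
print(rel(o,[0.6574,-0.0669,0.121]))
c=camera("wrist"); cv2.imwrite("pics/w3.png",c["img"][:,:,::-1])
E
```

```text
4.6667 [ 0.65975331 -0.06683707  0.14655823] [0.00652332 0.99572661 0.09168896 0.00889331] [-5.55824997  0.82188821 10.00014513]
[-0.01373471 -0.00370631  0.12754117]
```

View pics/w3.png

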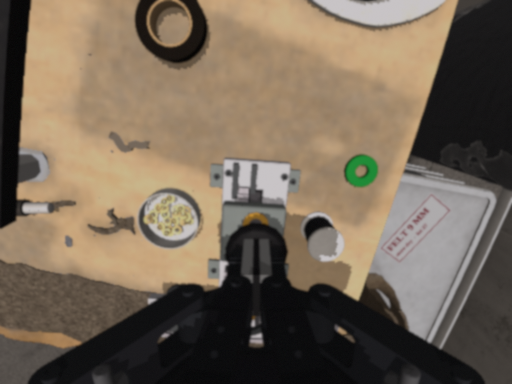

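Emit:
{"api": "arm_command", "payload": {
  "motion": "-0.003 0 0.03 0 0 0 0; -0.003 0 0.03 0 0 0 0; -0.003 0 0.03 0 0 0 0; -0.003 0 0.03 0 0 0 0; -0.002 0 0.02 0 0 0 0; 0 0 0.015 0 0 0 0"
}}

```text
time_s: 5.22
eef_pos: [0.6599, -0.0669, 0.1213]
eef_rot: [0.007, 0.996, 0.092, 0.012]
wrist_force: [-5.2, -0.2, 8.4]
opening: 0.0
```

Emit:
{"api": "arm_command", "payload": {
  "motion": "-0.001 0 0.02 0 0 0 0; -0.001 0 0.02 0 0 0 0; 0 0 0.02 0 0 0 0; 0 0 0.02 0 0 0 0"
}}

```text
time_s: 5.55
eef_pos: [0.6601, -0.0669, 0.1208]
eef_rot: [0.008, 0.996, 0.093, 0.012]
wrist_force: [-14.1, 2.8, 25.7]
opening: 0.004
```

Emit:
{"api": "arm_command", "payload": {
  "motion": "0 0 -0.05 0 0 0 0; 0 0 -0.1 0 0 0 0; 0 0 -0.1 0 0 0 0; 0 0 -0.1 0 0 0 0; 0 0 -0.1 0 0 0 0; 0 0 -0.1 0 0 0 0; 0 0 -0.1 0 0 0 0; 0 0 -0.1 0 0 0 0; 0 0 0 0 0 0 0"
}}

```text
time_s: 6.3
eef_pos: [0.6559, -0.0648, 0.2765]
eef_rot: [0.008, 0.996, 0.093, 0.012]
wrist_force: [-0.4, 0.1, 0.7]
opening: -0.001
```

```bash
python3 - <<'E'
from bench import *
from h import *
o=get_obs(); print(o["time_s"],o["eef_pos"],o["eef_rot"],o["wrist_force"])
for n in ("wrist","side","scene"):
  c=camera(n); cv2.imwrite(f"pics/{n}4.png",c["img"][:,:,::-1])
a=cv2.imread("pics/side4.png")[135:230,240:345]; a=cv2.resize(a,None,fx=5,fy=5,interpolation=cv2.INTER_CUBIC)
b=cv2.imread("pics/scene4.png")[210:345,225:345]; cv2.imwrite("pics/b4.png",cv2.resize(b,None,fx=4.4,fy=4.4,interpolation=cv2.INTER_CUBIC)); cv2.imwrite("pics/a4.png",a)
E
```

```text
6.3 [ 0.65588794 -0.06476099  0.27650002] [0.00802032 0.99553005 0.09336471 0.01177381] [-0.3512268   0.06886603  0.73353384]
```

View pics/wrist4.png

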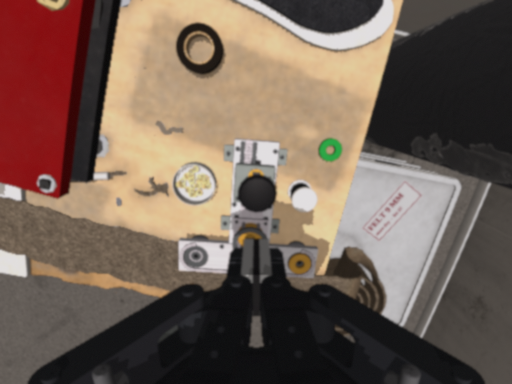

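View pics/a4.png

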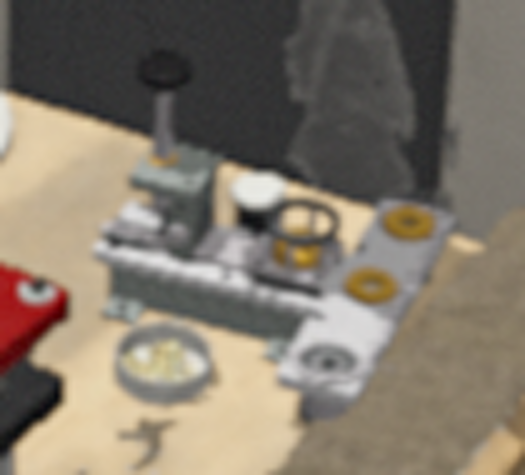

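View pics/b4.png

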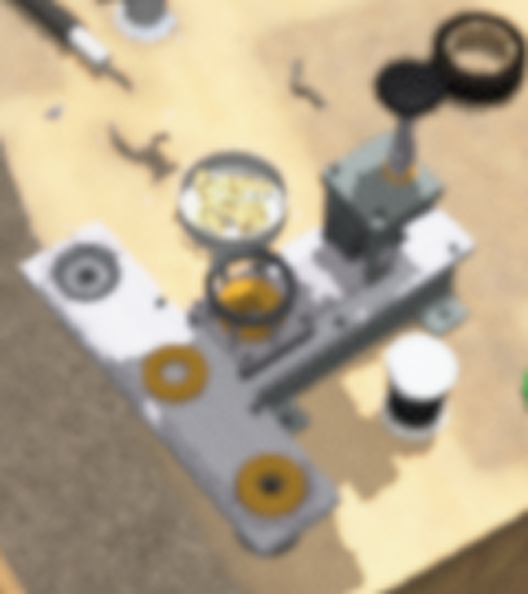

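```bash
python3 - <<'E'
from bench import *
from fit import *
o=get_obs()
p=np.array([0.5620,-0.0774,3.2513])
for n,px in {"scene":(264.6,294.6),"side":(313.9,192.1)}.items():
    c=camera(n)
    for name,q,z in (("ring",px,.047),("loaded",{"scene":((271+.5)/4.4-.5+225,(486+.5)/4.4-.5+210),"side":((409+.5)/5-.5+240,(222+.5)/5-.5+135)}[n],.0445)):
        f=lambda xy:(proj(c,[[xy[0],xy[1],z]])-q).ravel()
        w=least_squares(f,[.52,-.08]).x
        print(n,name,(np.linalg.inv(F(p))@[*w,z,1])[:2].round(4))
W=(F(p)@np.array([[.047,.045,.10,1],[.047,.045,.042,1],[.047,-.061+.015,.042,1],[.047,0,.04,1]]).T).T[:,:3]
print(W.round(4)); print(rel(o,W[0]))
print(R.from_quat(np.r_[o["eef_rot"][1:],o["eef_rot"][0]]).as_matrix().round(3))
E
```

```text
scene ring [0.0487 0.0034]
scene loaded [0.0489 0.0805]
side ring [ 0.051  -0.0076]
side loaded [0.0495 0.0735]
[[ 0.5202 -0.1273  0.1   ]
 [ 0.5202 -0.1273  0.042 ]
 [ 0.5102 -0.0368  0.042 ]
 [ 0.5153 -0.0825  0.04  ]]
[-0.72562576  0.17401159  0.844614  ]
[[ 0.982  0.186  0.017]
 [ 0.186 -0.983 -0.011]
 [ 0.014  0.014 -1.   ]]
```

Emit:
{"api": "arm_command", "payload": {
  "motion": "-0.145 0.031 0 0.013 -0.013 0 0; -0.145 0.031 0.02 0 0 0 0; -0.145 0.031 0.04 0 0 0 0; -0.145 0.031 0.08 0 0 0 0; -0.142 0.031 0.1 0 0 0 0; 0 0 0.12 0 0 0 0; 0 0 0.06 0 0 0 0; 0 0 0 0 0 0 0"
}}

```text
time_s: 7.22
eef_pos: [0.5048, -0.1204, 0.17]
eef_rot: [-0.004, 0.996, 0.094, -0.008]
wrist_force: [-0.8, 0.8, 0.2]
opening: -0.001
```

```bash
cat > st.py <<'E'
from bench import *
from fit import *
p=np.array([0.5620,-0.0774,3.2513])
o=get_obs()
Rm=R.from_quat(np.r_[o["eef_rot"][1:],o["eef_rot"][0]]).as_matrix()
print(o["time_s"],"feeder pos",(np.linalg.inv(F(p))@[*o["eef_pos"],1])[:3].round(4),"F",o["wrist_force"].round(1),"toolz",Rm[:,2].round(3),"yaw",np.degrees(np.arctan2(Rm[1,0],Rm[0,0])).round(2))
def to(x,y,z): return rel(o,(F(p)@[x,y,z,1])[:3]).round(3)
E
python3 - <<'E'
from st import *
print(to(.047,.040,.10),to(.047,.040,.043))
E
```

```text
7.2167 feeder pos [0.0615 0.0365 0.17  ] F [-0.8  0.8  0.2] toolz [-0.017  0.007 -1.   ] yaw 10.78
[0.076 0.027 0.349] [0.081 0.03  0.634]
```

Emit:
{"api": "arm_command", "payload": {
  "motion": "0.038 0.014 0.06 -0.006 0.006 0 0; 0.038 0.014 0.08 0 0 0 0; 0 0 0.08 0 0 0 0; 0 0 0.06 0 0 0 0; 0 0 0 0 0 0 0; 0 0 0 0 0 0 0"
}}

```text
time_s: 7.72
eef_pos: [0.5197, -0.1218, 0.1095]
eef_rot: [-0.003, 0.996, 0.094, -0.007]
wrist_force: [0.1, 0.2, 0.9]
opening: -0.0
```

```bash
python3 - <<'E'
from st import *
print(to(.047,.040,.043))
for n in ("wrist","side","scene"):
  c=camera(n); cv2.imwrite(f"pics/{n}5.png",c["img"][:,:,::-1])
a=cv2.imread("pics/side5.png")[135:230,240:345]; a=cv2.resize(a,None,fx=4,fy=4,interpolation=cv2.INTER_CUBIC)
b=cv2.imread("pics/scene5.png")[210:345,225:345]; b=cv2.resize(b,(338,380),interpolation=cv2.INTER_CUBIC)
cv2.imwrite("pics/ab5.png",np.hstack([a,b]))
E
```

```text
7.7167 feeder pos [0.0469 0.0395 0.1095] F [0.1 0.2 0.9] toolz [-0.015  0.005 -1.   ] yaw 10.79
[0.004 0.005 0.332]
```

View pics/ab5.png

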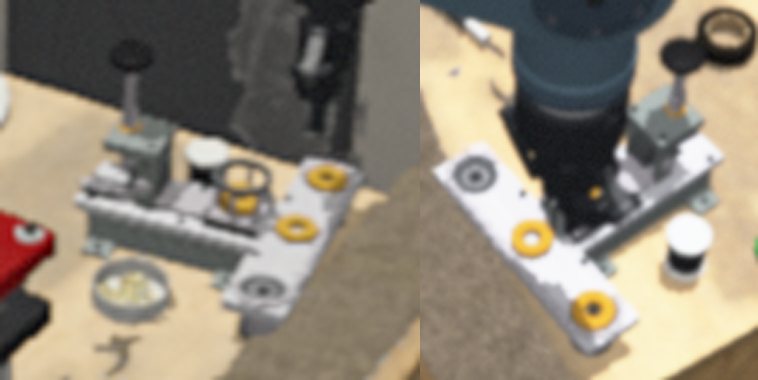

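View pics/wrist5.png

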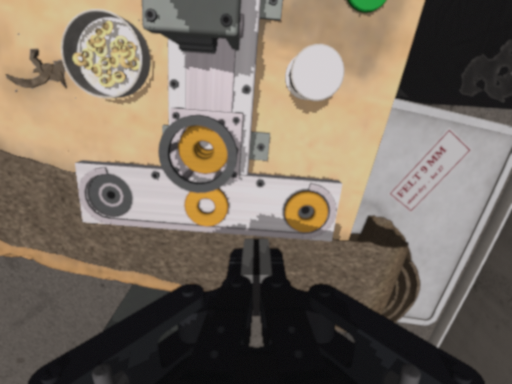

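```bash
python3 - <<'E'
from st import *
c=camera("wrist"); T=Twrist(o["eef_pos"],o["eef_rot"],c["mount"])
for n,q,z in (("ring",(206.7,206.5),.047),("loaded",(306.5,211.5),.0445),("empty",(109.5,194),.0375),("collar",(199,153),.082)):
    w=least_squares(lambda xy:(proj(c,[[*xy,z]],T)-q).ravel(),[.52,-.08]).x
    print(n,(np.linalg.inv(F(p))@[*w,z,1])[:2].round(4))
E
python3 -c "
import cv2;a=cv2.imread('pics/wrist5.png')[100:290,70:350];cv2.imwrite('pics/w5c.png',cv2.resize(a,None,fx=2.8,fy=2.8,interpolation=cv2.INTER_CUBIC))"
```

```text
7.8667 feeder pos [0.0464 0.04   0.1105] F [ 0.7 -0.1 -0.6] toolz [-0.013  0.004 -1.   ] yaw 10.78
ring [0.0474 0.0011]
loaded [0.0463 0.0789]
empty [ 0.0469 -0.0793]
collar [-0.0014  0.0013]
```

View pics/w5c.png

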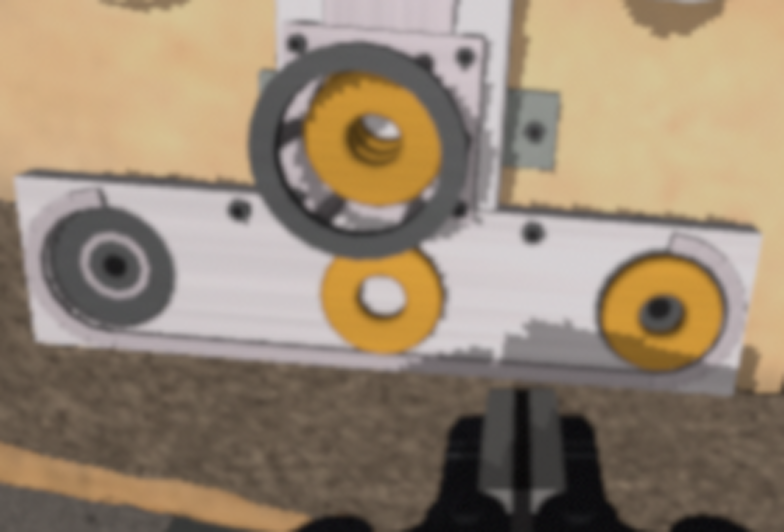

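Emit:
{"api": "arm_command", "payload": {
  "motion": "0.002 0.002 0.06 0 0 0 0; 0.002 0 0.07 0 0 0 0; 0 0 0.07 0 0 0 0; 0 0 0.05 0 0 0 0; 0 0 0.02 0 0 0 0; 0 0 0 0 0 0 0"
}}

```text
time_s: 8.42
eef_pos: [0.5237, -0.1238, 0.0566]
eef_rot: [-0.0, 0.996, 0.094, -0.002]
wrist_force: [-0.2, -0.2, -0.4]
opening: -0.004
```

```bash
python3 - <<'E'
from st import *
print(to(.047,.040,.043))
E
```

```text
8.4167 feeder pos [0.0432 0.0419 0.0566] F [-0.2 -0.2 -0.4] toolz [-0.005  0.    -1.   ] yaw 10.78
[-0.018 -0.011  0.068]
```

Emit:
{"api": "arm_command", "payload": {
  "motion": "-0.012 -0.006 0.03 0 0 0 0; -0.006 0 0.025 0 0 0 0; 0 0 0.01 0 0 0 0; 0 0 0 0 0 0 0; 0 0 0 0 0 0 0"
}}

```text
time_s: 8.83
eef_pos: [0.5201, -0.1236, 0.0433]
eef_rot: [0.0, 0.996, 0.094, -0.002]
wrist_force: [0.1, 0.7, 0.1]
opening: -0.001
```

```bash
python3 - <<'E'
from st import *
print(to(.047,.040,.0425))
E
```

```text
8.8333 feeder pos [0.0467 0.0413 0.0433] F [0.1 0.7 0.1] toolz [-0.003 -0.001 -1.   ] yaw 10.78
[-0.001 -0.007  0.004]
```

Emit:
{"api": "arm_command", "payload": {
  "motion": "0.002 -0.025 0 0 0 0 0; 0.002 -0.025 0 0 0 0 0; 0.002 -0.025 0 0 0 0 0; 0.002 -0.025 0 0 0 0 0; 0.002 -0.025 0 0 0 0 0; 0.002 -0.025 0 0 0 0 0; 0.002 -0.025 0 0 0 0 0; 0.002 -0.025 0 0 0 0 0"
}}

```text
time_s: 9.5
eef_pos: [0.5166, -0.0804, 0.0448]
eef_rot: [0.001, 0.996, 0.094, -0.0]
wrist_force: [-0.5, 0.0, -0.4]
opening: 0.001
```

```bash
cat > look.py <<'E'
import sys
from st import *
k=sys.argv[1]
for n in ("wrist","side","scene"):
  c=camera(n); cv2.imwrite(f"pics/{n}{k}.png",c["img"][:,:,::-1])
a=cv2.resize(cv2.imread(f"pics/side{k}.png")[160:230,270:345],None,fx=5,fy=5,interpolation=cv2.INTER_CUBIC)
b=cv2.resize(cv2.imread(f"pics/scene{k}.png")[240:345,225:325],(380,350),interpolation=cv2.INTER_CUBIC)
cv2.imwrite(f"pics/ab{k}.png",np.hstack([a,b]))
E
python3 look.py 6
```

```text
9.5 feeder pos [ 0.0455 -0.002   0.0448] F [-0.5  0.  -0.4] toolz [-0.    -0.002 -1.   ] yaw 10.77
```

View pics/ab6.png

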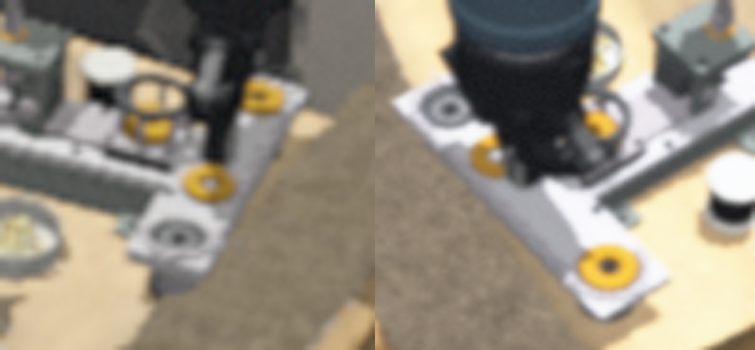

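View pics/wrist6.png

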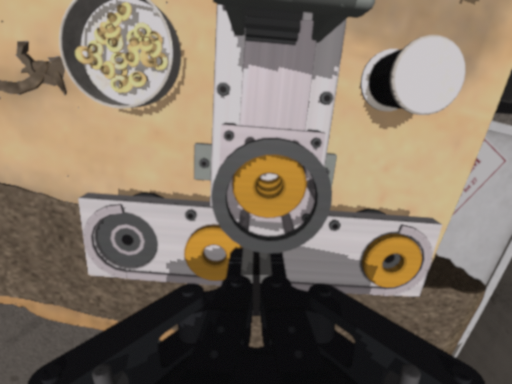

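```bash
python3 - <<'E'
from st import *
c=camera("wrist"); T=Twrist(o["eef_pos"],o["eef_rot"],c["mount"])
for n,q,z in (("ring",(213.5,253),.047),("loaded",(392.5,261.5),.0445),("empty",(127,240.5),.0375)):
    w=least_squares(lambda xy:(proj(c,[[*xy,z]],T)-q).ravel(),[.52,-.08]).x
    print(n,(np.linalg.inv(F(p))@[*w,z,1])[:2].round(4))
E
python3 -c "
import cv2;a=cv2.imread('pics/wrist6.png')[170:310,70:270];cv2.imwrite('pics/w6c.png',cv2.resize(a,None,fx=4,fy=4,interpolation=cv2.INTER_CUBIC))"
```

```text
9.65 feeder pos [ 0.0455 -0.0018  0.0448] F [-0.1 -0.1  0.3] toolz [-0.    -0.002 -1.   ] yaw 10.8
ring [ 0.0469 -0.0259]
loaded [0.0464 0.0776]
empty [ 0.0484 -0.0784]
```

View pics/w6c.png

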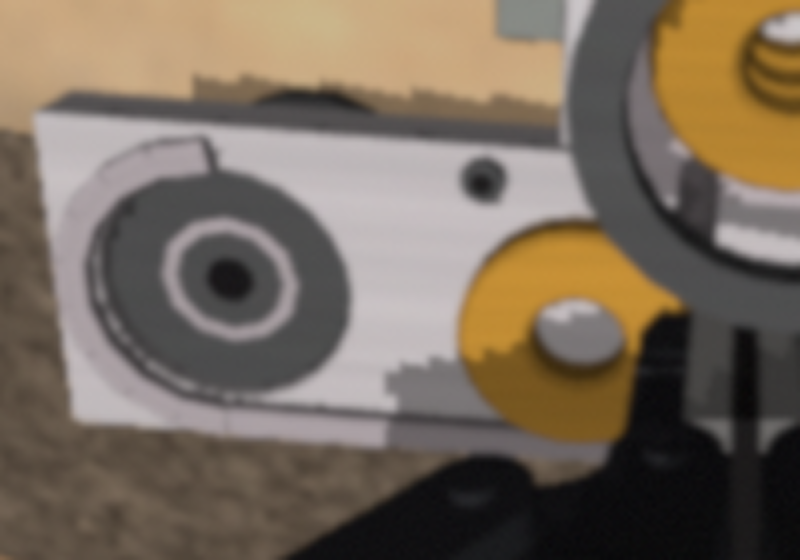

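Emit:
{"api": "arm_command", "payload": {
  "motion": "0.001 -0.025 0.003 0 0 0 0; 0.001 -0.025 0.003 0 0 0 0; 0.001 -0.025 0.002 0 0 0 0; 0.001 -0.025 0.002 0 0 0 0; 0.001 -0.025 0.002 0 0 0 0; 0.001 -0.025 0.002 0 0 0 0; 0.001 -0.02 0.002 0 0 0 0"
}}

```text
time_s: 10.28
eef_pos: [0.5126, -0.0462, 0.042]
eef_rot: [0.002, 0.996, 0.093, 0.001]
wrist_force: [-0.6, -0.9, 0.5]
opening: 0.003
```

```bash
python3 look.py 7; python3 -c "
import cv2;a=cv2.imread('pics/wrist7.png')[170:320,70:300];cv2.imwrite('pics/w7c.png',cv2.resize(a,None,fx=3.4,fy=3.4,interpolation=cv2.INTER_CUBIC))"
```

```text
10.2833 feeder pos [ 0.0457 -0.0364  0.042 ] F [-0.6 -0.9  0.5] toolz [ 0.002 -0.004 -1.   ] yaw 10.66
```

View pics/w7c.png

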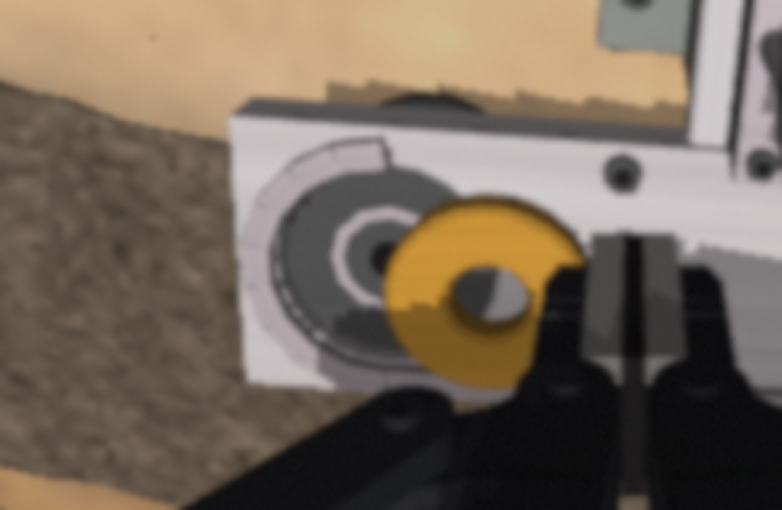

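Emit:
{"api": "arm_command", "payload": {
  "motion": "0.001 -0.02 0.001 0 0 0 0; 0.001 -0.02 0.001 0 0 0 0; 0.001 -0.02 0.001 0 0 0 0; 0.001 -0.015 0.001 0 0 0 0; 0.001 -0.01 0 0 0 0 0"
}}

```text
time_s: 10.85
eef_pos: [0.5112, -0.0292, 0.0415]
eef_rot: [0.003, 0.996, 0.093, 0.002]
wrist_force: [0.3, 0.1, 0.2]
opening: 0.004
```

```bash
python3 look.py 8; python3 -c "
import cv2;a=cv2.imread('pics/wrist8.png')[170:320,70:300];cv2.imwrite('pics/w8c.png',cv2.resize(a,None,fx=3.4,fy=3.4,interpolation=cv2.INTER_CUBIC))"
```

```text
10.85 feeder pos [ 0.0453 -0.0535  0.0415] F [0.3 0.1 0.2] toolz [ 0.004 -0.005 -1.   ] yaw 10.63
```

View pics/w8c.png

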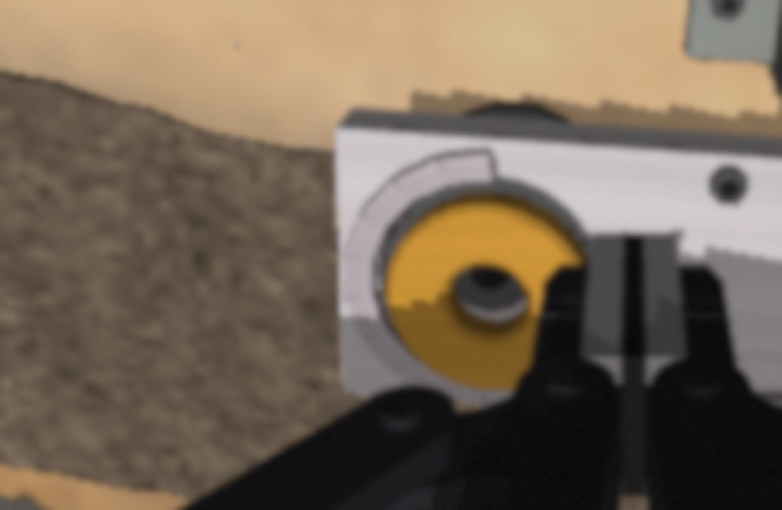

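Emit:
{"api": "arm_command", "payload": {
  "motion": "0.001 -0.01 0 0 0 0 0; 0.001 -0.01 0 0 0 0 0; 0 0 0 0 0 0 0"
}}

```text
time_s: 11.25
eef_pos: [0.5125, -0.0268, 0.042]
eef_rot: [0.004, 0.996, 0.093, 0.003]
wrist_force: [0.8, -0.2, 0.3]
opening: 0.003
```

```bash
python3 look.py 9; python3 -c "
import cv2;a=cv2.imread('pics/wrist9.png')[170:320,70:300];cv2.imwrite('pics/w9c.png',cv2.resize(a,None,fx=3.4,fy=3.4,interpolation=cv2.INTER_CUBIC))"
```

```text
11.25 feeder pos [ 0.0436 -0.0557  0.042 ] F [ 0.8 -0.2  0.3] toolz [ 0.007 -0.008 -1.   ] yaw 10.65
```

View pics/w9c.png

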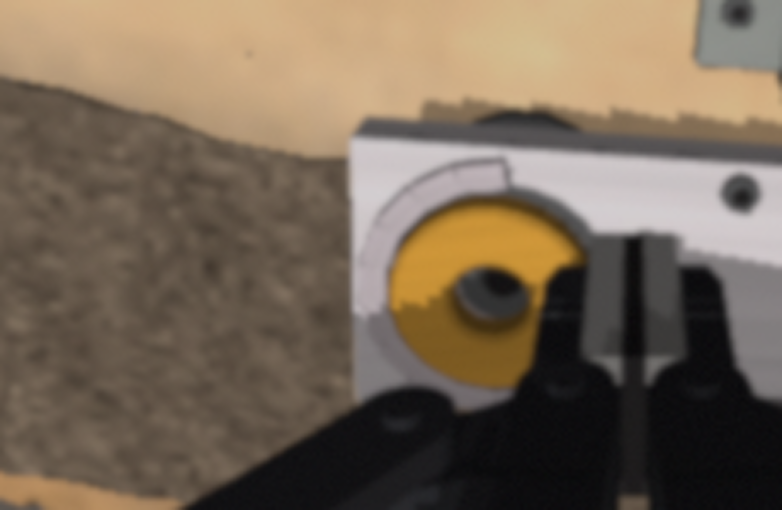

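View pics/ab9.png

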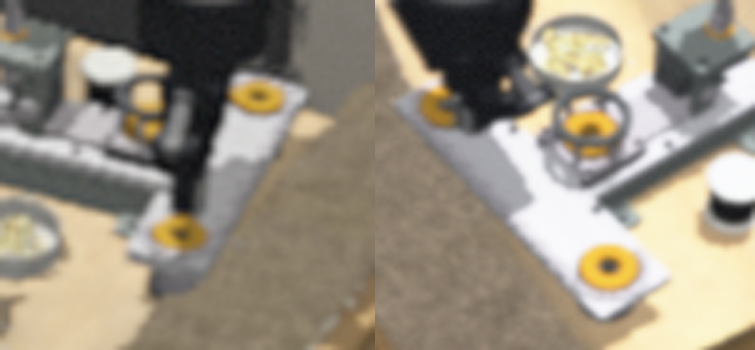

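Emit:
{"api": "arm_command", "payload": {
  "motion": "-0.002 0.03 0 0 0 0 0; -0.003 0.04 0 0 0 0 0; -0.005 0.06 -0.02 0 0 0 0; 0 0.06 -0.1 0 0 0 0; 0 0.03 -0.15 0 0 0 0; 0 0 -0.1 0 0 0 0; 0 0 0 0 0 0 0; 0 0 0 0 0 0 0"
}}

```text
time_s: 12.07
eef_pos: [0.5143, -0.0755, 0.1169]
eef_rot: [0.001, 0.996, 0.092, -0.002]
wrist_force: [-0.1, 0.4, -0.9]
opening: 0.003
```

```bash
python3 look.py 10
```

```text
12.0667 feeder pos [ 0.0472 -0.0071  0.1169] F [-0.1  0.4 -0.9] toolz [-0.003 -0.003 -1.   ] yaw 10.54
```

View pics/wrist10.png

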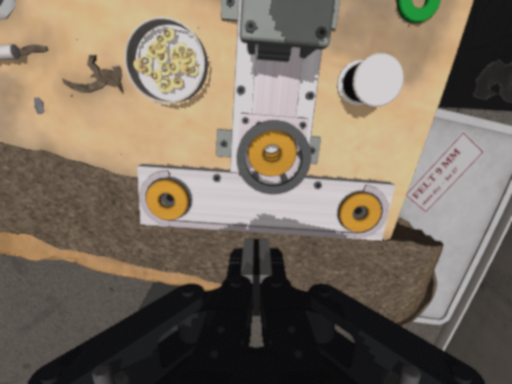

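View pics/ab10.png

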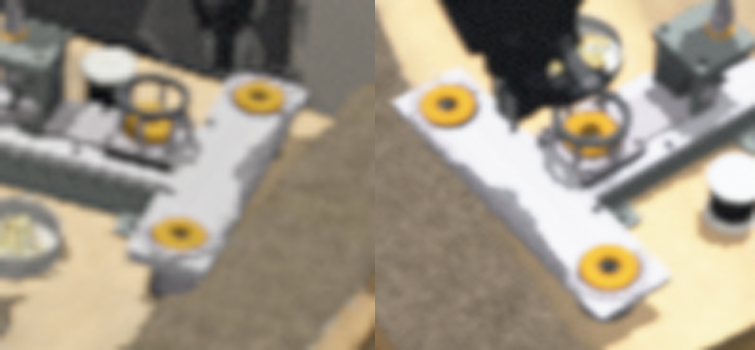

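```bash
python3 - <<'E'
from st import *
c=camera("wrist"); T=Twrist(o["eef_pos"],o["eef_rot"],c["mount"])
im=cv2.imread("pics/wrist10.png"); hsv=cv2.cvtColor(im,cv2.COLOR_BGR2HSV)
m=cv2.inRange(hsv,(12,150,70),(28,255,255))
n,l,s,ce=cv2.connectedComponentsWithStats(m)
for i in range(1,n):
    if s[i,4]>400 and s[i,1]>160:
        cn,_=cv2.findContours((l==i).astype(np.uint8),cv2.RETR_EXTERNAL,cv2.CHAIN_APPROX_NONE); e=cv2.fitEllipse(max(cn,key=len)); print(s[i],e)
        for z in (.0445,.047):
            w=least_squares(lambda xy:(proj(c,[[*xy,z]],T)-e[0]).ravel(),[.52,-.08]).x
            print(z,(np.linalg.inv(F(p))@[*w,z,1])[:2].round(4))
a=cv2.resize(im[165:240,130:205],None,fx=5,fy=5,interpolation=cv2.INTER_CUBIC);b=cv2.resize(im[175:250,325:400],None,fx=5,fy=5,interpolation=cv2.INTER_CUBIC)
cv2.imwrite("pics/cmp10.png",np.hstack([a,b]))
E
```

```text
12.2167 feeder pos [ 0.0479 -0.0082  0.1154] F [-0.7  0.6  0.2] toolz [-0.006 -0.002 -1.   ] yaw 10.58
[ 147  180   42   40 1129] ((167.06130981445312, 198.9534149169922), (37.76118469238281, 41.56645965576172), 117.66253662109375)
0.0445 [ 0.0471 -0.0794]
0.047 [ 0.0461 -0.0786]
[ 339  193   42   39 1108] ((359.5672912597656, 211.74197387695312), (37.09635925292969, 41.07383728027344), 67.56092071533203)
0.0445 [0.0466 0.0754]
0.047 [0.0456 0.0743]
```

View pics/cmp10.png

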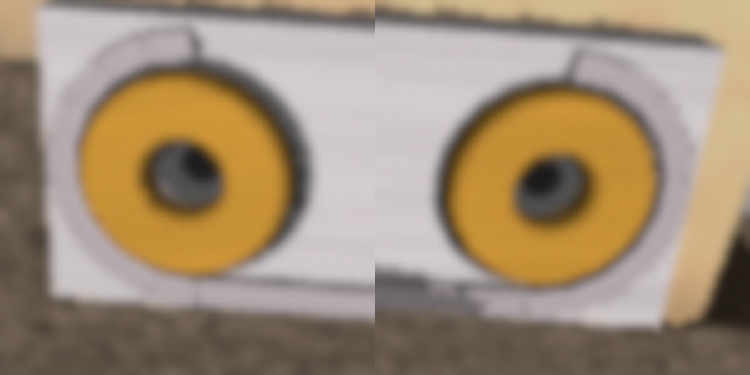

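```bash
python3 - <<'E'
from st import *
c=camera("wrist"); T=Twrist(o["eef_pos"],o["eef_rot"],c["mount"])
print("cam feeder",(np.linalg.inv(F(p))@T[:,3])[:3])
im=cv2.imread("pics/wrist10.png")
t=np.linspace(0,2*np.pi,60,endpoint=False)
def ell(x,y,z):
    W=(F(p)@np.array([x+.017*np.cos(t),y+.017*np.sin(t),0*t+z,0*t+1])).T[:,:3]
    return cv2.fitEllipse(proj(c,W,T).astype(np.float32))
for a in [(.047,-.0785,.0445),(.0461,-.0786,.047),(.047,.0755,.0445)]: print(a,ell(*a))
E
```

```text
12.2667 feeder pos [ 0.0481 -0.0085  0.1151] F [ 0.3 -0.4  0. ] toolz [-0.006 -0.001 -1.   ] yaw 10.59
cam feeder [-0.03515617 -0.01529234  0.257966  ]
(0.047, -0.0785, 0.0445) ((168.52151489257812, 198.24046325683594), (39.097808837890625, 43.87919616699219), 120.17755126953125)
(0.0461, -0.0786, 0.047) ((167.45648193359375, 198.2276611328125), (39.53228759765625, 44.41183090209961), 120.35145568847656)
(0.047, 0.0755, 0.0445) ((360.2488098144531, 211.627685546875), (37.44062042236328, 43.19839096069336), 60.06060791015625)
```

```bash
python3 - <<'E'
from st import *
print(to(.075,-.078,.09))
E
```

```text
12.3167 feeder pos [ 0.0482 -0.0087  0.115 ] F [-0.6  0.8  0.3] toolz [-0.007 -0.001 -1.   ] yaw 10.6
[-0.107 -0.356  0.126]
```

Emit:
{"api": "arm_command", "payload": {
  "motion": "-0.03 -0.1 0 0 0 0 0; -0.03 -0.1 0.03 0 0 0 0; -0.03 -0.1 0.04 0 0 0 0; -0.01 -0.05 0.04 0 0 0 0; 0 0 0 0 0 0 0; 0 0 0 0 0 0 0"
}}

```text
time_s: 12.82
eef_pos: [0.4764, -0.006, 0.0873]
eef_rot: [-0.001, 0.996, 0.093, -0.007]
wrist_force: [-0.1, 0.0, 0.2]
opening: -0.002
```

```bash
python3 look.py 11; python3 - <<'E'
import cv2
a=cv2.imread('pics/wrist11.png')[130:290,180:340];cv2.imwrite('pics/w11c.png',cv2.resize(a,None,fx=3.7,fy=3.7,interpolation=cv2.INTER_CUBIC))
E
```

```text
12.8167 feeder pos [ 0.0773 -0.0804  0.0873] F [-0.1  0.   0.2] toolz [-0.015  0.    -1.   ] yaw 10.66
```

View pics/wrist11.png

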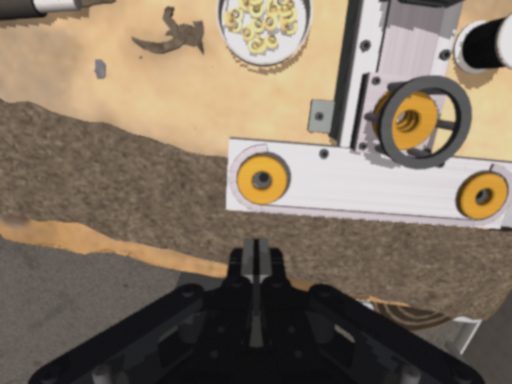

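View pics/w11c.png

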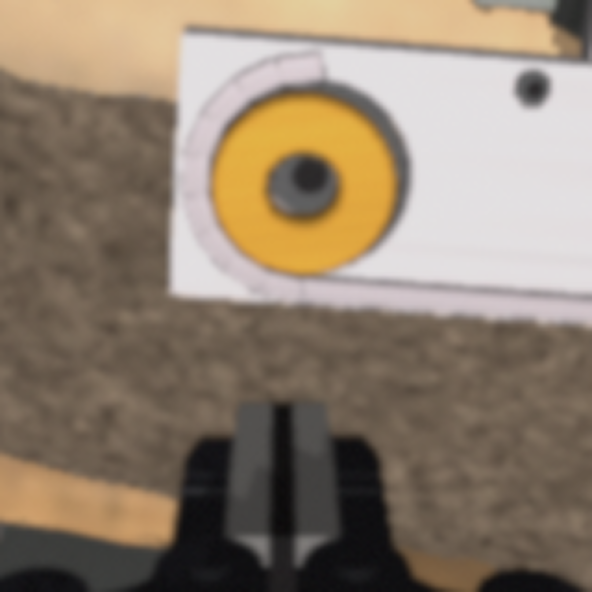

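```bash
python3 - <<'E'
from st import *
c=camera("wrist"); T=Twrist(o["eef_pos"],o["eef_rot"],c["mount"])
im=c["img"].astype(float)
big=cv2.resize(c["img"],None,fx=6,fy=6,interpolation=cv2.INTER_CUBIC)
hsv=cv2.cvtColor(big,cv2.COLOR_RGB2HSV)
m=cv2.inRange(hsv,(12,140,140),(28,255,255))
n,l,s,ce=cv2.connectedComponentsWithStats(m)
t=np.linspace(0,2*np.pi,60,endpoint=False)
def ell(x,y,z):
    W=(F(p)@np.array([x+.017*np.cos(t),y+.017*np.sin(t),0*t+z,0*t+1])).T[:,:3]
    e=cv2.fitEllipse(proj(c,W,T).astype(np.float32)); return e
for i in range(1,n):
    if s[i,4]>15000 and s[i,1]>145*6:
        cn,_=cv2.findContours((l==i).astype(np.uint8),cv2.RETR_EXTERNAL,cv2.CHAIN_APPROX_NONE); e=cv2.fitEllipse(max(cn,key=len))
        ctr=(np.array(e[0])+.5)/6-.5; print("obs",ctr,np.array(e[1])/6,np.sqrt(e[1][0]*e[1][1])/6)
        for z in (.0445,.047):
            w=least_squares(lambda xy:(proj(c,[[*xy,z]],T)-ctr).ravel(),[.52,-.08]).x
            f=(np.linalg.inv(F(p))@[*w,z,1])[:2]; q=ell(*f,z); print(z,f.round(4),np.round(q[1],2),np.sqrt(q[1][0]*q[1][1]).round(2))
E
```

```text
12.9667 feeder pos [ 0.0764 -0.0793  0.0881] F [0.3 0.2 0.6] toolz [-0.013  0.    -1.   ] yaw 10.56
obs [259.95467122 180.0244751 ] [47.55784607 49.12601217] 48.335569972921355
0.0445 [ 0.047  -0.0793] [48.49 50.51] 49.49
0.047 [ 0.0463 -0.0794] [49.15 51.2 ] 50.16
obs [480.80497233 195.96846517] [38.91147868 50.40722656] 44.28791846117022
0.0445 [0.0467 0.0776] [39.46 51.51] 45.08
0.047 [0.046  0.0754] [40.   52.21] 45.7
```

Emit:
{"api": "arm_command", "payload": {
  "motion": "-0.03 0 -0.1 0 0 0 0; -0.06 0 -0.15 0 0 0 0; -0.06 0 -0.15 0 0 0 0; -0.06 0 -0.15 0 0 0 0; -0.06 0 -0.15 0 0 0 0; -0.05 0 -0.1 0 0 0 0; 0 0 0 0 0 0 0; 0 0 0 0 0 0 0"
}}

```text
time_s: 13.68
eef_pos: [0.4175, -0.025, 0.2597]
eef_rot: [0.002, 0.996, 0.088, -0.004]
wrist_force: [0.0, 0.7, -0.6]
opening: 0.001
```

```bash
python3 - <<'E'
from st import *
for n in ("wrist","side","scene"):
  c=camera(n); cv2.imwrite(f"pics/{n}12.png",c["img"][:,:,::-1])
a=cv2.resize(cv2.imread("pics/side12.png")[135:230,240:345],None,fx=4,fy=4,interpolation=cv2.INTER_CUBIC)
b=cv2.resize(cv2.imread("pics/scene12.png")[210:345,225:345],(338,380),interpolation=cv2.INTER_CUBIC)
cv2.imwrite("pics/ab12.png",np.hstack([a,b]))
E
```

```text
13.6833 feeder pos [ 0.1379 -0.0679  0.2597] F [ 0.   0.7 -0.6] toolz [-0.007 -0.004 -1.   ] yaw 10.14
```

View pics/ab12.png

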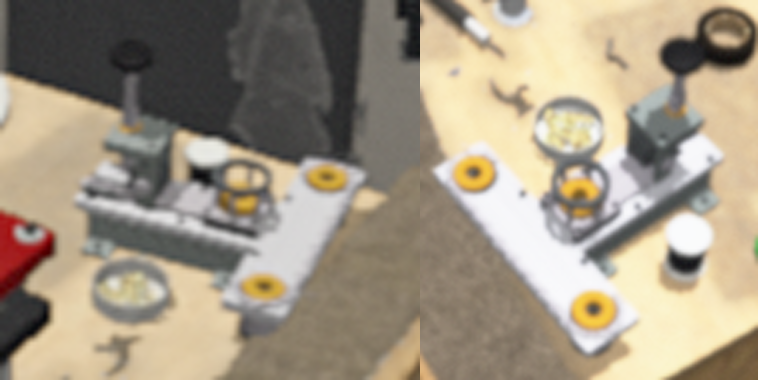

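View pics/scene12.png

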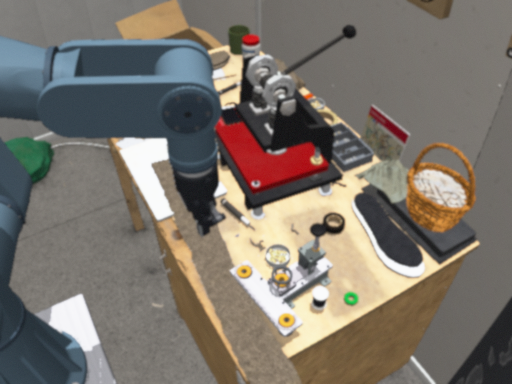

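View pics/wrist12.png

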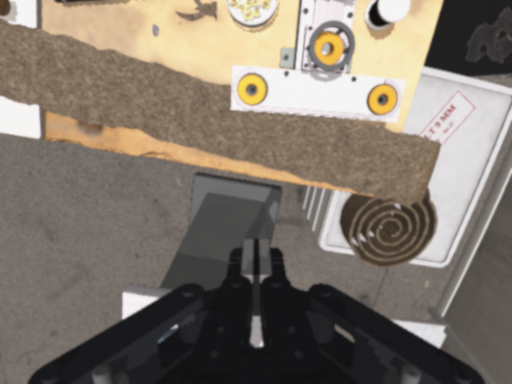

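The ring is in the formerly empty seat (wrist camera 252,89) and looks the same as the loaded one (382,99). The knob is up, the tin and spool haven't moved, and the arm is clear.

```bash
python3 -c "
from bench import *
print(hand_in()); print(get_obs()['time_s'])"
```

```text
the job is handed in; nothing more can be done
None
the job is handed in; nothing more can be done
```

I fed one brass ring and nudged it into the empty seat, then handed the job in at about 14 s of the 38 s allowed.

- **Press:** I pressed the knob once with closed fingertips. It reached its stop at a tip height of 0.121 m, and the wrist force rose to about 26 N. It sprang back up, and the ring came out at feeder (47, 1) mm.
- **Nudge:** I pushed the ring along the fence to the C-shaped stop at feeder y −78 with the closed fingers, then backed off and raised the arm clear.

**Last checks:**
- **Ring position:** it measured about 1.3 mm off the seat centre, within the 1.5 mm play, against the stop.
- **Ring height:** its apparent size against the loaded ring fits the dropped height of 44.5 mm better than 47 mm. The size ratio was 1.091, where 1.098 is expected if it dropped and 1.113 if not. I did not confirm the drop by touch. The force stayed near 0 N in the final push, so I never felt a firm stop contact.
- **Surroundings:** the knob was up, and the loaded ring, magazine, tin and spool looked unmoved. I did not check the punch and mallet closely, but the arm never went near them.
- **Disagreement:** the scene and side cameras differed by a few mm on where the feeder stood, so I used the close wrist-camera fit instead.

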